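Check the air cleaner's filter against the light panel

TASK

Lift the top flap of the bench air cleaner right back until it stays open by itself, then draw the filter cassette straight up out of its slot by its pull tab and hold it upright in front of the middle of the light panel's lit face (the side towards the robot), square to it and about 8 cm away, without touching the panel. Finish still holding the filter there in the gripper, clear of everything, with the flap left standing open and the other things on the bench left where they are.

Things in the scene. Friction and masses are not known exactly. Their poses are not given: they have to be found in the camera images.
- cleaner: Bench air cleaner: fixed grey box 160 mm high, 220 wide (y). Origin on the table under the flap's hinge line; its -x is the front; box from x -145 to +55. In its top, under the flap, a well (x -125 to -8, y -80 to 80, floor at height 115) and in its floor the filter's slot, 20 (x) x 126 (y), centred at x -66, y 0, bottom at height 20.
- flap (a joint): Angle of the cleaner's top flap: 0 shut, growing as its front edge is lifted and swings up and back about the rear hinge, to the stop at 1.75 rad. The flap is a grey sheet 130 long x 170 wide x 4 mm, 0.16 kg, lightly damped: let go below about 1.45 rad it falls shut, beyond about 1.6 rad it falls back onto its stop and stays.
- flap_hinge (a point): Middle of the flap's hinge line, 162 mm above the table, on the cleaner; the hinge axis is the cleaner's y axis.
- flap_bar (a point): Middle of the black bow handle's round bar on the flap near its front edge: 10 mm thick, along the hinge axis, 100 mm between its end posts, 35 mm off the flap. From the hinge, at flap angle a: (-115 cos a + 37 sin a) mm along cleaner x and (115 sin a + 37 cos a) up. It can turn between fingers that pinch it from above and stay pointing down, all the way open.
- filter_grip (a point): Grip point of the filter cassette, on its grey pull tab: 15 mm below the tab's top, 25 mm above the frame's top edge. Tab 12 thick (filter x), 46 wide (y), 40 mm high. In the slot this point is 140 mm above the table, tab top 5 mm below the shut flap. Cassette 0.1 to 0.2 kg, 3 mm play each side; it must rise 140 mm to clear the cleaner.
- filter_mid (a point): Middle of the filter cassette's framed pleated plate, which is 14 mm thick (x) x 120 mm wide (y) x 95 mm high (z), both faces alike; 72.5 mm straight below point filter_grip. Its lower edge is 47.5 mm below this point. Same axes as the filter.
- panel_mid (a point): Middle of the lit face of the standing LED light panel, 140 mm above the table. The lit face looks along this point's own -x; y across, z up. The panel is 18 mm thick, 200 mm wide, its lower edge 45 mm and its top 235 mm above the table; its two flat feet at y -85 and +85, 24 mm wide and 6 mm high, reach 28 mm out in front of the face. Fixed.
- filter: The filter cassette itself; origin at the middle of its lower edge, axes as its points.
- panel: The light panel; origin on the table under the middle of its lit face, axes as point panel_mid.
- trays: Bystander: stack of tan chip trays, 76 x 76 x 28 mm, origin under its middle.
- bottle: Bystander: small amber jar, 42 mm across, 85 mm high, origin under its middle.
- carton: Bystander: open cardboard box 80 x 100 x 45 mm, origin under its middle.
Things that resemble listed ones, but are neither listed nor needed, are in the scene too. Of the things that look like the panel, the smallest one is meant.

How it is judged:
By the outcome, as a careful person would: the job done as asked, in the order asked, and still so for the second after the job is handed in, while the arm keeps its last pose, push and grip.
It also fails if it takes over 59 s, if anything falls off the work surface, if the arm or the gripper's body presses on something with over 40 N, if the wrist force passes 120 N, or if a joint passes its speed limit or range.

ROBOT

A 6-joint arm with a two-finger parallel gripper is mounted at the origin on the work surface. World frame = base frame: x ahead of the robot, y to its left, z up, the work surface at z = 0. Lengths are in m, angles in rad, forces in N, time in s.
With the tool pointing down it reaches from about 0.15 to 0.775 m from the base axis. Payload 6.1 kg.
Tool frame: the origin (TCP) lies at the very end of the fingers, on their centre line; the grasp point (between the pads) lies 19 mm behind it; z points along the fingers, y is the line along which they close (so a half turn about z gives the same grasp; the last joint's range is limited). The gripper opens to 85 mm and grips with 20 to 120 N. Pads are 22 mm wide; open, the fingers measure 114 mm over their backs; the gripper's body (76 mm by 85 mm) begins 54 mm behind the grasp point. The pads swing forward as they close: fully open they stand 13 mm farther back than shut.
Start: joints at [-1.307, 0.126, -0.04, 1.405, 0, 1.571], TCP at [0.137, -0.507, 0.231] pointing down, gripper open.
Joint ranges: [-2.72, 2.72], [-0.95, 1.95], [-1.27, 1.35], [-1.78, 2.02], [-1.46, 1.47], [-3.14, 3.14]. Speed limits (rad/s): [2.39, 2.39, 3.01, 3.14, 3.14, 3.14].

INTERFACE

Orientations are given as a 3x3 rotation matrix whose columns are the frame's x, y, z axes.
In Python, from station import state, capture, sign_off, search_frame, masks_of gives the robot as it stands.
- The arm moves only by the tool step_arm, never from a script. Its argument "steps" is a list of rows, each an object with "linear": the shift along the tool's x, y, z in cm, a list of three; "yaw": the turn about the tool's z in rad; "grip": the closure, from 0 (fully open) to 1 (shut). In form: [{"linear": [dx, dy, dz], "yaw": yaw, "grip": grip}, ...]. A call has 1 to 10 rows; each row is the pose to reach, as a shift and turn from the pose commanded when the call began, along the tool's axes at that moment; what a row does not reach only later rows make up. A row lasts 1/12 s, in which the tool goes at most 41.7 mm and 7.16 degrees, less where a joint would pass 70% of its speed; a pose out of reach is approached as far as the arm can. A call with a gripper value outside its range is refused whole. The fingers move at their own pace and stop on an object; "grip_force" is the grip in N (left out, the last holds). Time passes only in rows, so rows that repeat a pose let the fingers close. It gives the time, the measured TCP pose, the force, the opening and the grip force at its end, in the units of the state.
- state(): the state, without advancing time (a new reading comes with each control period).
- capture(name): name is "scene" or "top"; returns a dict with "frame" (480x640x3 uint8, red, green, blue), "intrinsics" (3x3 intrinsics, pixels), "eye" and "rotation" of the camera in the world. Camera axes: x right, y down, z forward; pixel columns grow to the right and rows downward; lengths in m; the calibration is good to about 2 mm. A picture is of the moment at which its call begins. There is no depth.
- sign_off(): hands the job in; it is judged then, once.
Trained networks look in a picture, given as the dict that the camera call returned (one of the last four; its "shot" number tells which), for a name from the list of things; names that differ only in an ending like _2 or _b are one class to them, and where a whole thing is asked for, a point or a joint stands for the part that bears it (a point fixed in the world has none). Each returns a list of dicts, best first, with "confidence" (0 to 1); they miss things now and then, are a little off and sometimes report something else, mostly with a low value. They report only what shows in the picture. A call takes as long as a camera call. They do not tell look-alikes from the thing itself.
- search_frame(thing, picture): "extent" ([left, top, right, bottom] in pixels, round what is visible of it).
- masks_of(thing, picture): "mask" (480x640 bool, what is visible of it) and "extent" ([left, top, right, bottom] in pixels, round what is visible of it).
The state is a dict: "time": time; "q": joint angles; "joint_vel": joint speeds; "joint_torque": joint torques, N m; "tcp_pos": TCP position; "tool_rot": TCP orientation; "force": force on the tool from outside, world axes, zero at the start; "ft_torque": the same for the moment, N m; "gripper_width": finger opening in m; "gripper_force": force on a finger pad.
Only numpy, scipy, OpenCV 4.12 (cv2) and the standard library are available. Lean on these libraries where they do the work, as an engineer would, in place of code of your own. Each camera call takes 0.05 s, during which the arm holds its last target. There are 200 camera calls.

## Working session

There is one attempt and no reset: what is moved stays moved. The work goes in short steps, Python scripts to look and compute and a tool call to move; the robot and the scene stay as the last step left them, time stands still between calls to the robot, and variables do not carry over. Pictures are saved under pics/ and viewed, at most 10 in all, crops included, and the job is handed in when it is done.

Besides the shell and the picture viewer there is one more tool, called after "Emit:" in YAML: its name, and indented under it one key for each argument. step_arm: Moves the arm, as the interface text tells. Its arguments: {"type":"object","properties":{"steps":{"type":"array"},"grip_force":{"type":"number"}},"required":["steps"]}

```bash
mkdir -p pics
cat > h.py <<'E'
import numpy as np, cv2, pickle
from station import *
def save(n,f): cv2.imwrite(f'pics/{n}.png',f[:,:,::-1])
def proj(c,P):
    p=(np.asarray(P)-c['eye'])@np.asarray(c['rotation']); p=p@np.asarray(c['intrinsics']).T
    return p[...,:2]/p[...,2:]
def onz(c,uv,z):
    d=np.linalg.inv(c['intrinsics'])@np.array([uv[0],uv[1],1.]); d=np.asarray(c['rotation'])@d
    e=np.asarray(c['eye']); return e+d*(z-e[2])/d[2]
E
python3 - <<'E'
from h import *
a=capture('scene'); b=capture('top')
pickle.dump((a,b),open('ab.pkl','wb'))
save('s0',a['frame']); save('t0',b['frame'])
for c in (a,b):
    print(c['eye'],np.round(c['rotation'],3).tolist(),c['intrinsics'][0])
    for t in ['cleaner','flap','flap_bar','panel','trays','bottle','carton','filter']:
        print(t,[(np.round(r['extent']).tolist(),round(r['confidence'],2)) for r in search_frame(t,c)][:4])
E
```

```text
[1.24509175 0.41353474 0.94167944] [[-0.545, 0.564, -0.62], [0.838, 0.357, -0.412], [-0.01, -0.745, -0.668]] [438.28029489   0.         326.54713813]
cleaner [([384.0, 251.0, 517.0, 383.0], 0.98), ([506.0, 352.0, 565.0, 404.0], 0.37)]
flap [([418.0, 254.0, 502.0, 320.0], 0.56), ([370.0, 246.0, 383.0, 276.0], 0.47)]
flap_bar [([413.0, 253.0, 504.0, 324.0], 0.94)]
panel [([232.0, 205.0, 302.0, 313.0], 0.77), ([249.0, 112.0, 334.0, 240.0], 0.77), ([144.0, 105.0, 231.0, 234.0], 0.67)]
trays [([282.0, 319.0, 328.0, 357.0], 0.9)]
bottle [([368.0, 244.0, 386.0, 273.0], 0.89), ([233.0, 202.0, 303.0, 316.0], 0.16)]
carton [([505.0, 349.0, 567.0, 403.0], 0.74)]
filter []
[ 0.39245995 -0.08162166  1.36736436] [[-0.013, -0.995, 0.097], [-1.0, 0.012, -0.013], [0.011, -0.097, -0.995]] [456.1711794    0.         310.59760216]
cleaner [([123.0, 200.0, 224.0, 283.0], 0.81)]
flap [([135.0, 221.0, 200.0, 273.0], 0.75)]
flap_bar [([132.0, 220.0, 200.0, 272.0], 0.83)]
panel [([455.0, 223.0, 622.0, 280.0], 0.73), ([312.0, 182.0, 392.0, 234.0], 0.71), ([357.0, 281.0, 497.0, 344.0], 0.65)]
trays [([264.0, 158.0, 298.0, 189.0], 0.56)]
bottle [([263.0, 274.0, 276.0, 291.0], 0.64)]
carton [([78.0, 223.0, 128.0, 257.0], 0.94)]
filter []
```

View pics/s0.png

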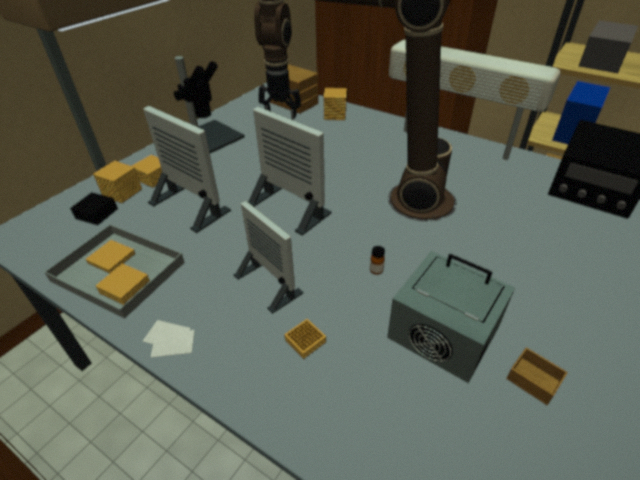

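View pics/t0.png

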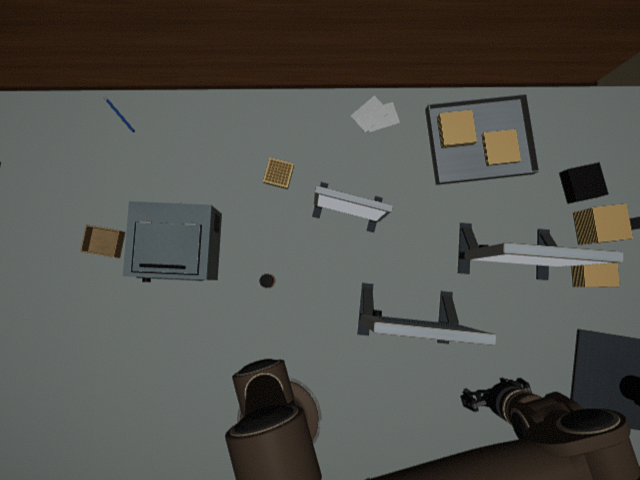

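Three things look like the panel: top (352,205) / scene (268,258), top (428,315) / scene (290,170), and top (540,255) / scene (185,165). The first is clearly the smallest, about 76 px wide in the top view, which matches 200 mm. I'll fit its model and the cleaner's, then confirm in an enlarged crop.

```bash
cat > fit.py <<'E'
from h import *
from scipy.optimize import minimize
def box(x0,x1,y0,y1,z0,z1): return np.array([[x,y,z] for x in(x0,x1) for y in(y0,y1) for z in(z0,z1)])/1e3
CL=[box(-145,55,-110,110,0,160)]
def PA(b): return [box(0,18,-100,100,45,235)]+[box(-28,b,y-12,y+12,0,6) for y in(-85,85)]
def W(p,pts):
    c,s=np.cos(p[2]),np.sin(p[2]); return pts@np.array([[c,s,0],[-s,c,0],[0,0,1]])+[p[0],p[1],0]
def sil(c,p,bs):
    m=np.zeros((1920,2560),np.uint8)
    for b in bs:
        h=cv2.convexHull((proj(c,W(p,b))*4+1.5).astype(np.float32)).round().astype(np.int32)
        cv2.fillConvexPoly(m,h,1)
    return cv2.resize(m.astype(np.float32),(640,480),interpolation=cv2.INTER_AREA)
def cost(p,cs,ms,f):
    t=0
    for c,m in zip(cs,ms):
        s=sil(c,p,f(p)); t+=1-np.minimum(s,m).sum()/np.maximum(s,m).sum()
    return t
E
cat > m1.py <<'E'
from fit import *
a=capture('scene'); b=capture('top')
def pick(t,c,uv):
    return max(masks_of(t,c),key=lambda r:bool(r['mask'][uv[1]-4:uv[1]+5,uv[0]-4:uv[0]+5].any())*1+0.1*r['confidence'])['mask'].astype(np.float32)
mc=[pick('cleaner',a,(430,320)),pick('cleaner',b,(170,240))]
mp=[pick('panel',a,(268,250)),pick('panel',b,(352,205))]
o=dict(method='Nelder-Mead',options=dict(xatol=1e-4,fatol=1e-5,maxiter=600))
def run(cs,ms,f,p0,st):
    p0=np.array(p0,float); sx=np.vstack([p0]+[p0+np.eye(len(p0))[i]*st[i] for i in range(len(p0))])
    o['options']['initial_simplex']=sx
    r=minimize(cost,p0,args=(cs,ms,f),**o); return r.x,r.fun
def both(ms,f,p0,st):
    for k,(cs,mm) in {'both':((a,b),ms),'scene':((a,),ms[:1]),'top':((b,),ms[1:])}.items():
        x,v=run(cs,mm,f,p0,st); print(k,np.round(x,4),round(v,3))
        if k=='both': X=x
    return X
g=onz(b,(170,240),.16); print('cl guess',g)
pc=both(mc,lambda p:CL,[g[0],g[1],0.0],[.02,.02,.1])
g=onz(b,(352,200),.15); print('pa guess',g)
pp=both(mp,lambda p:PA(p[3]*1e3),[g[0],g[1],0.25*-1,.08],[.02,.02,.1,.02])
pickle.dump((pc,pp),open('pose.pkl','wb'))
def draw(c,ms,ctr,w,hh):
    k=6; im=cv2.resize(c['frame'],None,fx=k,fy=k,interpolation=cv2.INTER_CUBIC)
    for p,bs,col in((pc,CL,(255,0,0)),(pp,PA(pp[3]*1e3),(255,255,0))):
        for bb in bs:
            q=(proj(c,W(p,bb))*k+k/2).astype(int)
            for i in range(8):
                for j in(1,2,4):
                    if not i&j: cv2.line(im,q[i].tolist(),q[i|j].tolist(),col,1)
    x,y=(ctr[0]-w//2)*k,(ctr[1]-hh//2)*k
    return im[y:y+hh*k,x:x+w*k]
P=[draw(a,0,(268,258),100,130),draw(b,0,(352,205),100,130),draw(a,0,(448,315),150,160),draw(b,0,(172,242),120,110)]
H=[cv2.resize(i,(400,300)) for i in P]
save('crop1',np.vstack([np.hstack(H[:2]),np.hstack(H[2:])]))
# flap bar
for c,n in((a,'scene'),(b,'top')):
    for ang in (0,):
        pb=W(pc,np.array([[-.115,0,.199]])); print(n,'bar proj',proj(c,pb).round(1))
print('bar',pb)
E
python3 m1.py
```

```text
cl guess [0.50892636 0.27556228 0.16      ]
both [ 0.5551  0.2813 -0.0626] 0.069
scene [ 0.5548  0.282  -0.06  ] 0.033
top [ 0.5551  0.2807 -0.0576] 0.035
pa guess [ 0.61274472 -0.21045706  0.15      ]
both [ 0.5948 -0.202  -0.2735  0.0827] 0.18
scene [ 0.5974 -0.1999 -0.2873  0.08  ] 0.114
top [ 0.5945 -0.2027 -0.2695  0.0823] 0.05
scene bar proj [[469.5 262.9]]
top bar proj [[160.  265.5]]
bar [[0.44028662 0.28845087 0.199     ]]
```

View pics/crop1.png

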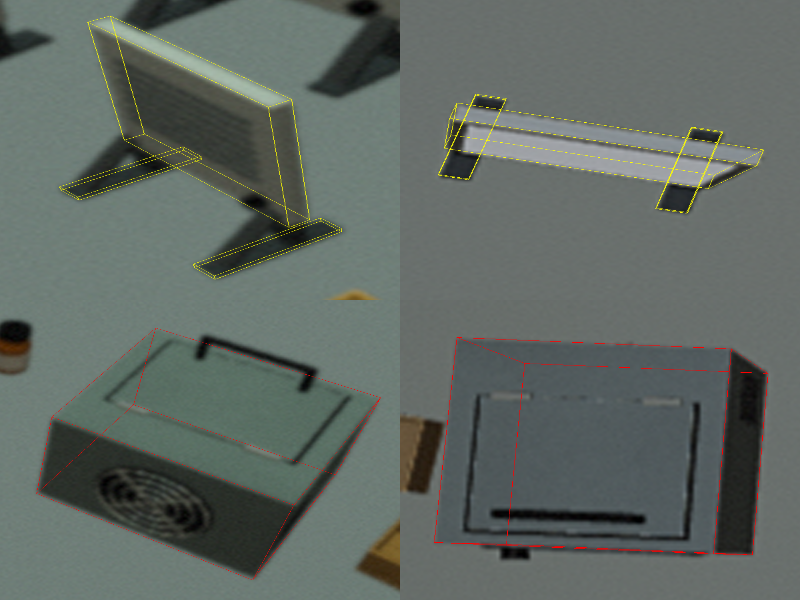

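The crop shows both fitted outlines lying on the image edges. The yellow 200 mm panel wireframe sits on the small panel at scene (268,258) and top (352,205), so that is the one meant. The red cleaner box fits too, and its handle bar is at top (162,266) against a projected (160,265.5). Next I'll work out the tool moves.

```bash
cat > go.py <<'E'
from fit import *
import sys
s=state(); R=np.array(s['tool_rot']); p=np.array(s['tcp_pos'])
def to(x,y,z,yaw):  # yaw: direction of tool y (mod pi) ; z of TCP
    d=R.T@(np.array([x,y,z])-p)*100
    c=np.arctan2(R[1,1],R[0,1]); w=-(yaw-c)  # tool z down
    w=(w+np.pi/2)%np.pi-np.pi/2
    print('lin',d.round(2),'yaw',round(w,3))
E
python3 - <<'E'
from go import *
print(R.round(3).tolist(),p,s['q'],s['gripper_width'])
Y=-.06; pc=[.555,.2815,Y]
bar=W(pc,np.array([[-.115,0,.199]]))[0]; print(bar)
to(bar[0],bar[1],.30,Y); to(bar[0],bar[1],.18,Y)
E
```

```text
[[0.965, 0.261, -0.0], [0.261, -0.965, 0.0], [-0.0, -0.0, -1.0]] [ 0.1368904  -0.50681579  0.23130092] [-1.30698454e+00  1.25797469e-01 -3.95889489e-02  1.40542550e+00
 -1.37813085e-05  1.57077567e+00] 0.08522962830750228
[0.44020694 0.28839586 0.199     ]
lin [ 50.02 -68.86  -6.87] yaw -1.247
lin [ 50.02 -68.86   5.13] yaw -1.247
```

Emit:
step_arm:
  steps:
    - {"linear": [0, 0, -22], "yaw": 0, "grip": 0}
    - {"linear": [0, 0, -22], "yaw": 0, "grip": 0}
    - {"linear": [0, 0, -22], "yaw": 0, "grip": 0}
    - {"linear": [0, 0, -22], "yaw": 0, "grip": 0}
    - {"linear": [0, 0, -22], "yaw": 0, "grip": 0}
    - {"linear": [0, 0, -22], "yaw": 0, "grip": 0}
    - {"linear": [0, 0, -22], "yaw": 0, "grip": 0}

```text
time: 1.78
tcp_pos: [0.1371, -0.5074, 0.4551]
tool_rot: [[0.965, 0.261, 0.002], [0.261, -0.965, -0.007], [0.0, 0.007, -1.0]]
force: [-0.2, -1.1, 0.4]
gripper_width: 0.0854
gripper_force: 0.0
```

Emit:
step_arm:
  steps:
    - {"linear": [50, -68.9, 0], "yaw": -1.247, "grip": 0.3}
    - {"linear": [50, -68.9, 0], "yaw": -1.247, "grip": 0.3}
    - {"linear": [50, -68.9, 0], "yaw": -1.247, "grip": 0.3}
    - {"linear": [50, -68.9, 0], "yaw": -1.247, "grip": 0.3}
    - {"linear": [50, -68.9, 0], "yaw": -1.247, "grip": 0.3}
    - {"linear": [50, -68.9, 0], "yaw": -1.247, "grip": 0.3}
    - {"linear": [50, -68.9, 0], "yaw": -1.247, "grip": 0.3}
    - {"linear": [50, -68.9, 0], "yaw": -1.247, "grip": 0.3}
    - {"linear": [50, -68.9, 0], "yaw": -1.247, "grip": 0.3}
    - {"linear": [50, -68.9, 0], "yaw": -1.247, "grip": 0.3}

```text
time: 2.62
tcp_pos: [0.2849, -0.1155, 0.4503]
tool_rot: [[0.055, 0.998, -0.0], [0.998, -0.055, 0.0], [0.0, -0.0, -1.0]]
force: [1.3, -0.9, -0.0]
gripper_width: 0.0598
gripper_force: 0.0
```

Run:
```python
from go import *
print(p,s['q'],s['gripper_width'],s['force'])
to(.4402,.2884,.30,-.06)
```

```text
[ 0.28485767 -0.11552242  0.45033227] [-3.85320520e-01 -1.71572684e-01  1.71575676e-01  1.91443675e+00
  4.54262494e-05  1.24035884e+00] 0.059751657402878 [ 1.31450587 -0.91042343 -0.00485258]
lin [41.18 13.3  15.04] yaw 0.005
```

Emit:
step_arm:
  steps:
    - {"linear": [41.2, 13.3, 12], "yaw": 0.005, "grip": 0.4}
    - {"linear": [41.2, 13.3, 12], "yaw": 0.005, "grip": 0.4}
    - {"linear": [41.2, 13.3, 12], "yaw": 0.005, "grip": 0.4}
    - {"linear": [41.2, 13.3, 12], "yaw": 0.005, "grip": 0.4}
    - {"linear": [41.2, 13.3, 12], "yaw": 0.005, "grip": 0.4}
    - {"linear": [41.2, 13.3, 12], "yaw": 0.005, "grip": 0.4}
    - {"linear": [41.2, 13.3, 12], "yaw": 0.005, "grip": 0.4}
    - {"linear": [41.2, 13.3, 12], "yaw": 0.005, "grip": 0.4}
    - {"linear": [41.2, 13.3, 12], "yaw": 0.005, "grip": 0.4}
    - {"linear": [41.2, 13.3, 12], "yaw": 0.005, "grip": 0.4}

```text
time: 3.45
tcp_pos: [0.431, 0.2585, 0.3381]
tool_rot: [[0.064, 0.998, -0.001], [0.998, -0.064, -0.001], [-0.001, -0.001, -1.0]]
force: [-0.3, -0.3, 0.6]
gripper_width: 0.0511
gripper_force: 0.0
```

Emit:
step_arm:
  steps:
    - {"linear": [0, 0, 0], "yaw": 0, "grip": 0.4}
    - {"linear": [0, 0, 0], "yaw": 0, "grip": 0.4}

```text
time: 3.62
tcp_pos: [0.4309, 0.258, 0.3366]
tool_rot: [[0.062, 0.998, -0.005], [0.998, -0.062, -0.003], [-0.003, -0.005, -1.0]]
force: [-0.4, -0.7, 0.2]
gripper_width: 0.0511
gripper_force: 0.0
```

Run:
```python
from go import *
print(p,R.round(3).tolist(),s['gripper_width'],s['force'])
to(.4402,.2884,.18,-.06)
```

```text
[0.43092124 0.2579944  0.33664659] [[0.062, 0.998, -0.005], [0.998, -0.062, -0.003], [-0.003, -0.005, -1.0]] 0.05107360625742257 [-0.39872271 -0.70257774  0.16046836]
lin [ 3.14  0.81 15.65] yaw -0.002
```

Emit:
step_arm:
  steps:
    - {"linear": [3.1, 0.8, 6], "yaw": 0, "grip": 0.4}
    - {"linear": [3.1, 0.8, 6], "yaw": 0, "grip": 0.4}
    - {"linear": [3.1, 0.8, 9], "yaw": 0, "grip": 0.4}
    - {"linear": [3.1, 0.8, 12], "yaw": 0, "grip": 0.4}
    - {"linear": [3.1, 0.8, 14], "yaw": 0, "grip": 0.4}
    - {"linear": [3.1, 0.8, 15.4], "yaw": 0, "grip": 0.4}
    - {"linear": [3.1, 0.8, 15.4], "yaw": 0, "grip": 0.4}
    - {"linear": [3.1, 0.8, 15.4], "yaw": 0, "grip": 0.4}

```text
time: 4.28
tcp_pos: [0.4406, 0.2858, 0.186]
tool_rot: [[0.066, 0.998, -0.001], [0.998, -0.066, -0.001], [-0.001, -0.001, -1.0]]
force: [0.1, 0.2, 0.7]
gripper_width: 0.0511
gripper_force: 0.0
```

Run:
```python
from go import *
print(p,R.round(3).tolist(),s['gripper_width'],s['force'])
to(.4402,.2884,.18,-.06)
a=capture('scene')
save('s1',cv2.resize(a['frame'][180:400,340:580],None,fx=2.5,fy=2.5,interpolation=cv2.INTER_CUBIC))
```

```text
[0.44063642 0.28579341 0.18597844] [[0.066, 0.998, -0.001], [0.998, -0.066, -0.001], [-0.001, -0.001, -1.0]] 0.05111267472837218 [0.10219054 0.16746841 0.73515095]
lin [ 0.26 -0.06  0.6 ] yaw -0.006
```

View pics/s1.png

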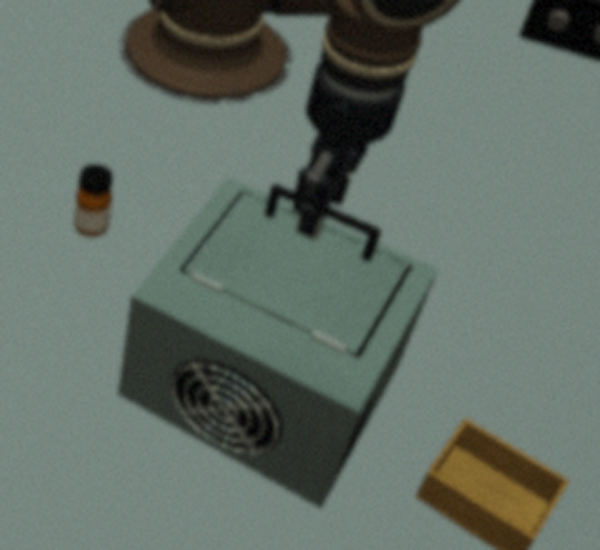

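The fingers straddle the bar near its middle (crop (315,205)), as planned. I'll close on it.

Emit:
step_arm:
  steps:
    - {"linear": [0.2, 0, 0.4], "yaw": 0, "grip": 0.4}
    - {"linear": [0.2, 0, 0.4], "yaw": 0, "grip": 0.95}
    - {"linear": [0.2, 0, 0.4], "yaw": 0, "grip": 0.95}
    - {"linear": [0.2, 0, 0.4], "yaw": 0, "grip": 0.95}
    - {"linear": [0.2, 0, 0.4], "yaw": 0, "grip": 0.95}
    - {"linear": [0.2, 0, 0.4], "yaw": 0, "grip": 0.95}
    - {"linear": [0.2, 0, 0.4], "yaw": 0, "grip": 0.95}
    - {"linear": [0.2, 0, 0.4], "yaw": 0, "grip": 0.95}
  grip_force: 30

```text
time: 5.0
tcp_pos: [0.4394, 0.2893, 0.1825]
tool_rot: [[0.064, 0.998, -0.004], [0.998, -0.064, 0.001], [0.001, -0.004, -1.0]]
force: [-8.3, 0.7, 5.5]
gripper_width: 0.009
gripper_force: 29.4
```

Run:
```python
from go import *
print(p,R.round(3).tolist(),s['gripper_width'],s['force'],s['gripper_force'])
for a in np.arange(0,1.76,.07):
    dx=(-115*np.cos(a)+37*np.sin(a)+115)/10; dz=(115*np.sin(a)+37*np.cos(a)-37)/10
    print(round(a,2),round(dx,2),round(-dz,2))
print(R.T@[np.cos(-.06),np.sin(-.06),0])
```

```text
[0.43938375 0.28932793 0.18250561] [[0.064, 0.998, -0.004], [0.998, -0.064, 0.001], [0.001, -0.004, -1.0]] 0.008995823890910243 [-8.29419661  0.67790171  5.47051263] 29.434139728546143
0.0 0.0 -0.0
0.07 0.29 -0.8
0.14 0.63 -1.57
0.21 1.02 -2.32
0.28 1.47 -3.03
0.35 1.97 -3.72
0.42 2.51 -4.37
0.49 3.09 -4.98
0.56 3.72 -5.54
0.63 4.39 -6.06
0.7 5.09 -6.54
0.77 5.82 -6.96
0.84 6.58 -7.33
0.91 7.36 -7.65
0.98 8.17 -7.91
1.05 8.99 -8.12
1.12 9.82 -8.26
1.19 10.66 -8.35
1.26 11.51 -8.38
1.33 12.35 -8.35
1.4 13.19 -8.26
1.47 14.02 -8.11
1.54 14.84 -7.91
1.61 15.65 -7.65
1.68 16.43 -7.33
1.75 17.19 -6.96
[ 0.00389045  0.99998585 -0.00362874]
```

Emit:
step_arm:
  steps:
    - {"linear": [0, 0.3, -0.8], "yaw": 0, "grip": 0.95}
    - {"linear": [0, 0.65, -1.6], "yaw": 0, "grip": 0.95}
    - {"linear": [0, 1.0, -2.3], "yaw": 0, "grip": 0.95}
    - {"linear": [0, 1.5, -3.05], "yaw": 0, "grip": 0.95}
    - {"linear": [0, 2.0, -3.7], "yaw": 0, "grip": 0.95}
    - {"linear": [0, 2.5, -4.35], "yaw": 0, "grip": 0.95}
    - {"linear": [0, 3.1, -5.0], "yaw": 0, "grip": 0.95}
    - {"linear": [0, 3.7, -5.55], "yaw": 0, "grip": 0.95}
    - {"linear": [0, 4.4, -6.05], "yaw": 0, "grip": 0.95}
    - {"linear": [0, 5.1, -6.55], "yaw": 0, "grip": 0.95}

```text
time: 5.83
tcp_pos: [0.4903, 0.2864, 0.2498]
tool_rot: [[0.063, 0.998, -0.002], [0.998, -0.063, 0.003], [0.003, -0.002, -1.0]]
force: [-9.2, 0.6, 9.8]
gripper_width: 0.0092
gripper_force: 30.1
```

Emit:
step_arm:
  steps:
    - {"linear": [0, 0.65, -0.5], "yaw": 0, "grip": 0.95}
    - {"linear": [0, 1.3, -0.85], "yaw": 0, "grip": 0.95}
    - {"linear": [0, 2.1, -1.2], "yaw": 0, "grip": 0.95}
    - {"linear": [0, 2.9, -1.45], "yaw": 0, "grip": 0.95}
    - {"linear": [0, 3.7, -1.65], "yaw": 0, "grip": 0.95}
    - {"linear": [0, 4.55, -1.8], "yaw": 0, "grip": 0.95}
    - {"linear": [0, 5.4, -1.9], "yaw": 0, "grip": 0.95}
    - {"linear": [0, 6.25, -1.95], "yaw": 0, "grip": 0.95}
    - {"linear": [0, 7.1, -1.9], "yaw": 0, "grip": 0.95}
    - {"linear": [0, 7.9, -1.8], "yaw": 0, "grip": 0.95}

```text
time: 6.67
tcp_pos: [0.5724, 0.2814, 0.2658]
tool_rot: [[0.065, 0.998, 0.001], [0.998, -0.065, 0.002], [0.002, 0.001, -1.0]]
force: [-1.2, 5.5, 3.2]
gripper_width: 0.0085
gripper_force: 30.5
```

Emit:
step_arm:
  steps:
    - {"linear": [0, 0.8, 0.15], "yaw": 0, "grip": 0.95}
    - {"linear": [0, 1.65, 0.35], "yaw": 0, "grip": 0.95}
    - {"linear": [0, 2.45, 0.6], "yaw": 0, "grip": 0.95}
    - {"linear": [0, 3.2, 0.9], "yaw": 0, "grip": 0.95}
    - {"linear": [0, 3.6, 1.1], "yaw": 0, "grip": 0.95}
    - {"linear": [0, 3.6, 1.1], "yaw": 0, "grip": 0.95}
    - {"linear": [0, 3.6, 1.1], "yaw": 0, "grip": 0.95}

```text
time: 7.25
tcp_pos: [0.6084, 0.2789, 0.2538]
tool_rot: [[0.065, 0.998, 0.001], [0.998, -0.065, 0.001], [0.001, 0.001, -1.0]]
force: [0.3, 5.3, 0.8]
gripper_width: 0.009
gripper_force: 30.5
```

Run:
```python
from go import *
print(p,(p-[.43938,.28933,.18251])*100,s['force'],s['gripper_width'])
a=capture('scene')
save('s2',cv2.resize(a['frame'][180:400,340:580],None,fx=2.5,fy=2.5,interpolation=cv2.INTER_CUBIC))
```

```text
[0.60843585 0.27886534 0.25383931] [16.90558466 -1.04646562  7.13293137] [0.32372164 5.34153853 0.82525259] 0.008969008510921618
```

View pics/s2.png

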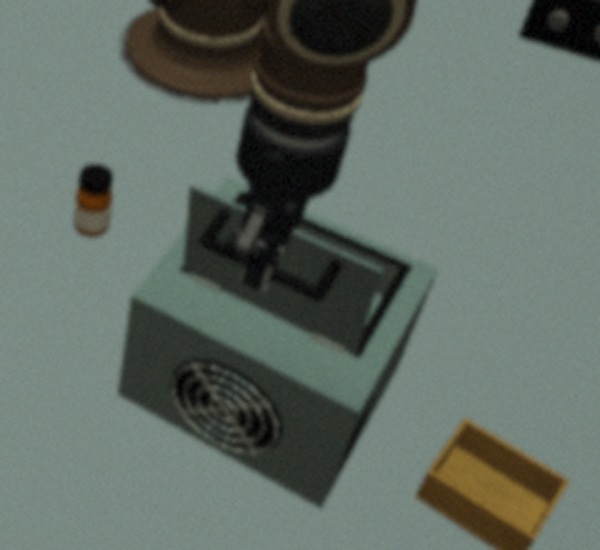

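The flap is standing at about 1.72 rad, with the bar pinched at crop (262,262). I'll open only slightly and back out upwards, along the flap's lean.

Emit:
step_arm:
  steps:
    - {"linear": [0, 0, 0], "yaw": 0, "grip": 0.74}
    - {"linear": [0, 0.1, 0], "yaw": 0, "grip": 0.74}
    - {"linear": [0, 0.3, 0.1], "yaw": 0, "grip": 0.74}
    - {"linear": [0, 0.3, 0.1], "yaw": 0, "grip": 0.74}
    - {"linear": [0, 0.4, -0.9], "yaw": 0, "grip": 0.74}
    - {"linear": [0, 0.6, -1.9], "yaw": 0, "grip": 0.74}
    - {"linear": [0, 0.9, -2.9], "yaw": 0, "grip": 0.74}
    - {"linear": [0, 1.1, -4.5], "yaw": 0, "grip": 0.74}
    - {"linear": [0, 1.5, -7.5], "yaw": 0, "grip": 0.74}
    - {"linear": [0, 1.5, -11], "yaw": 0, "grip": 0.74}

```text
time: 8.13
tcp_pos: [0.6219, 0.2764, 0.3635]
tool_rot: [[0.066, 0.998, -0.003], [0.998, -0.066, -0.002], [-0.002, -0.003, -1.0]]
force: [1.1, 1.1, 0.7]
gripper_width: 0.0222
gripper_force: 0.0
```

Emit:
step_arm:
  steps:
    - {"linear": [0, 0, -1], "yaw": 0, "grip": 0.6}
    - {"linear": [0, -3, -2], "yaw": 0, "grip": 0.6}
    - {"linear": [0, -7, -2], "yaw": 0, "grip": 0.6}
    - {"linear": [0, -11, -2], "yaw": 0, "grip": 0.6}
    - {"linear": [0, -13.5, -2], "yaw": 0, "grip": 0.6}
    - {"linear": [0, -13.5, -2], "yaw": 0, "grip": 0.6}
    - {"linear": [0, -13.5, -2], "yaw": 0, "grip": 0.6}

```text
time: 8.72
tcp_pos: [0.4863, 0.2858, 0.3858]
tool_rot: [[0.064, 0.998, 0.002], [0.998, -0.064, 0.001], [0.001, 0.002, -1.0]]
force: [0.5, 0.2, -0.6]
gripper_width: 0.0342
gripper_force: 0.0
```

Run:
```python
from go import *
print(p,s['force'],s['gripper_width'])
a=capture('scene');b=capture('top')
r=lambda i:cv2.resize(i,(400,400),interpolation=cv2.INTER_CUBIC)
save('s3',np.hstack([r(a['frame'][200:360,370:530]),r(b['frame'][170:300,110:240])]))
Y=-.06; pc=[.555,.2815,Y]
f=W(pc,np.array([[-.066,0,.14]]))[0]; print(f)
for z in(.20,.123): to(f[0],f[1],z,Y)
for t in('filter','filter_grip'):
  for c in(a,b): print(t,[(np.round(q['extent']).tolist(),round(q['confidence'],2)) for q in search_frame(t,c)][:2],proj(c,f).round(1), proj(c,W(pc,np.array([[-.066,-.023,.155],[-.066,.023,.155]]))).round(1).tolist())
```

```text
[0.48628481 0.2858025  0.38582635] [ 0.52421263  0.22342566 -0.60164324] 0.03415204223748118
[0.48911876 0.28545762 0.14      ]
lin [-0.03  0.25 18.58] yaw -0.004
lin [-0.03  0.23 26.28] yaw -0.004
filter [] [456.3 291.9] [[448.5, 283.5], [466.6, 292.0]]
filter [([148.0, 246.0, 195.0, 253.0], 0.63)] [168.4 248.1] [[175.4, 248.1], [158.0, 247.2]]
filter_grip [] [456.3 291.9] [[448.5, 283.5], [466.6, 292.0]]
filter_grip [([151.0, 245.0, 193.0, 254.0], 0.51)] [168.4 248.1] [[175.4, 248.1], [158.0, 247.2]]
```

View pics/s3.png

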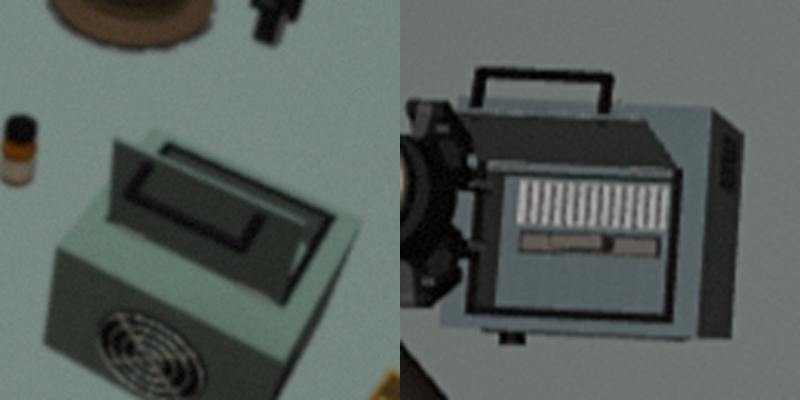

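In the top crop the flap stands open by itself. The cassette's grey top strip and tab lie at crop (570,242), which is top px (164,249) against a predicted (167,248). I'll descend onto the tab.

Emit:
step_arm:
  steps:
    - {"linear": [0, 0.2, 4], "yaw": 0, "grip": 0.6}
    - {"linear": [0, 0.2, 8], "yaw": 0, "grip": 0.6}
    - {"linear": [0, 0.2, 12], "yaw": 0, "grip": 0.6}
    - {"linear": [0, 0.2, 16], "yaw": 0, "grip": 0.6}
    - {"linear": [0, 0.2, 19], "yaw": 0, "grip": 0.6}
    - {"linear": [0, 0.2, 21], "yaw": 0, "grip": 0.6}
    - {"linear": [0, 0.2, 21], "yaw": 0, "grip": 0.6}

```text
time: 9.6
tcp_pos: [0.4876, 0.2843, 0.1689]
tool_rot: [[0.066, 0.998, -0.008], [0.998, -0.066, -0.005], [-0.005, -0.007, -1.0]]
force: [0.0, -0.6, -0.2]
gripper_width: 0.0343
gripper_force: 0.0
```

Run:
```python
from go import *
print(p,s['force'],s['gripper_width'])
to(.4891,.2854,.124,-.06)
```

```text
[0.48756387 0.28433195 0.16887993] [ 0.0156795  -0.56025874 -0.15016124] 0.03425114312736053
lin [0.14 0.18 4.49] yaw -0.006
```

Emit:
step_arm:
  steps:
    - {"linear": [0.1, 0.1, 1], "yaw": 0, "grip": 0.6}
    - {"linear": [0.1, 0.1, 2.2], "yaw": 0, "grip": 0.6}
    - {"linear": [0.1, 0.1, 3.2], "yaw": 0, "grip": 0.6}
    - {"linear": [0.1, 0.1, 3.8], "yaw": 0, "grip": 0.6}
    - {"linear": [0.1, 0.1, 4.2], "yaw": 0, "grip": 0.6}
    - {"linear": [0.1, 0.1, 4.2], "yaw": 0, "grip": 0.6}
    - {"linear": [0.1, 0.1, 4.2], "yaw": 0, "grip": 0.6}

```text
time: 10.18
tcp_pos: [0.4906, 0.2869, 0.133]
tool_rot: [[0.065, 0.998, 0.0], [0.998, -0.065, 0.0], [0.0, 0.0, -1.0]]
force: [-0.4, 0.3, 0.1]
gripper_width: 0.034
gripper_force: 0.0
```

Emit:
step_arm:
  steps:
    - {"linear": [-0.1, -0.1, 0.8], "yaw": 0, "grip": 0.6}
    - {"linear": [-0.1, -0.1, 0.8], "yaw": 0, "grip": 0.6}
    - {"linear": [-0.1, -0.1, 0.8], "yaw": 0, "grip": 0.6}
    - {"linear": [-0.1, -0.1, 0.8], "yaw": 0, "grip": 0.95}
    - {"linear": [-0.1, -0.1, 0.8], "yaw": 0, "grip": 0.95}
    - {"linear": [-0.1, -0.1, 0.8], "yaw": 0, "grip": 0.95}
    - {"linear": [-0.1, -0.1, 0.8], "yaw": 0, "grip": 0.95}
    - {"linear": [-0.1, -0.1, 0.8], "yaw": 0, "grip": 0.95}
    - {"linear": [-0.1, -0.1, 0.8], "yaw": 0, "grip": 0.95}
  grip_force: 60

```text
time: 10.93
tcp_pos: [0.4894, 0.286, 0.1248]
tool_rot: [[0.065, 0.998, 0.0], [0.998, -0.065, 0.0], [0.0, 0.0, -1.0]]
force: [-0.6, -0.3, 2.2]
gripper_width: 0.0113
gripper_force: 58.9
```

Emit:
step_arm:
  steps:
    - {"linear": [0, 0, -0.6], "yaw": 0, "grip": 0.95}
    - {"linear": [0, 0, -1.2], "yaw": 0, "grip": 0.95}
    - {"linear": [0, 0, -2], "yaw": 0, "grip": 0.95}
    - {"linear": [0, 0, -2.8], "yaw": 0, "grip": 0.95}
    - {"linear": [0, 0, -3.6], "yaw": 0, "grip": 0.95}
    - {"linear": [0, 0, -4.4], "yaw": 0, "grip": 0.95}
    - {"linear": [0, 0, -5.2], "yaw": 0, "grip": 0.95}
    - {"linear": [0, 0, -6], "yaw": 0, "grip": 0.95}

```text
time: 11.6
tcp_pos: [0.4893, 0.2859, 0.1855]
tool_rot: [[0.065, 0.998, 0.0], [0.998, -0.065, 0.0], [0.0, 0.0, -1.0]]
force: [-0.1, 0.6, -1.3]
gripper_width: 0.0114
gripper_force: 58.4
```

Emit:
step_arm:
  steps:
    - {"linear": [0, 0, -1], "yaw": 0, "grip": 0.95}
    - {"linear": [0, 0, -2.2], "yaw": 0, "grip": 0.95}
    - {"linear": [0, 0, -3.4], "yaw": 0, "grip": 0.95}
    - {"linear": [0, 0, -4.6], "yaw": 0, "grip": 0.95}
    - {"linear": [0, 0, -5.8], "yaw": 0, "grip": 0.95}
    - {"linear": [0, 0, -7.2], "yaw": 0, "grip": 0.95}
    - {"linear": [0, 0, -8.6], "yaw": 0, "grip": 0.95}
    - {"linear": [0, 0, -10], "yaw": 0, "grip": 0.95}
    - {"linear": [0, 0, -11.5], "yaw": 0, "grip": 0.95}
    - {"linear": [0, 0, -11.5], "yaw": 0, "grip": 0.95}

```text
time: 12.43
tcp_pos: [0.4899, 0.2862, 0.303]
tool_rot: [[0.065, 0.998, 0.004], [0.998, -0.065, 0.002], [0.003, 0.004, -1.0]]
force: [-0.7, -0.1, 0.2]
gripper_width: 0.0112
gripper_force: 58.5
```

Run:
```python
from go import *
print(p,s['force'],s['ft_torque'],s['gripper_width'])
a=capture('scene');b=capture('top')
r=lambda i:cv2.resize(i,(400,400),interpolation=cv2.INTER_CUBIC)
save('s4',np.hstack([r(a['frame'][180:360,350:530]),r(b['frame'][170:300,110:240])]))
Y=-.274; pa=[.595,-.202,Y]
f=W(pa,np.array([[-.08,0,0]]))[0]; print(f)
to(f[0],f[1],.29,Y)
```

```text
[0.48992113 0.28622829 0.30299379] [-0.72154505 -0.05283059  0.18402471] [-0.00713216  0.03008211  0.00753183] 0.011169735269907692
[ 0.5179843  -0.18035325  0.        ]
lin [-46.38   5.83   1.2 ] yaw 0.209
```

View pics/s4.png

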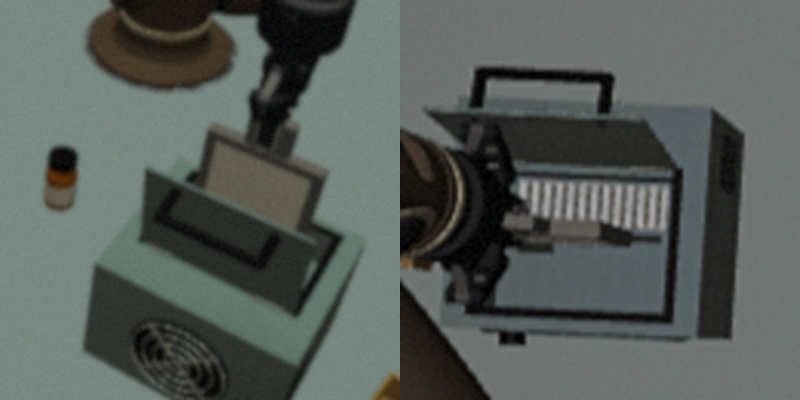

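The cassette hangs upright and clear of the well at about 0.198 m (scene crop (262,185)), and the flap is still open. I'll carry it to a standoff in front of the small panel.

Emit:
step_arm:
  steps:
    - {"linear": [-0.8, 0, 0], "yaw": 0, "grip": 0.95}
    - {"linear": [-2.4, 0.1, 0], "yaw": 0, "grip": 0.95}
    - {"linear": [-4.6, 0.2, 0], "yaw": 0, "grip": 0.95}
    - {"linear": [-7, 0.3, 0], "yaw": 0, "grip": 0.95}
    - {"linear": [-9.5, 0.4, 0], "yaw": 0, "grip": 0.95}
    - {"linear": [-12, 0.5, 0], "yaw": 0, "grip": 0.95}
    - {"linear": [-14.5, 0.6, 0], "yaw": 0, "grip": 0.95}
    - {"linear": [-17, 0.7, 0], "yaw": 0, "grip": 0.95}
    - {"linear": [-19.5, 0.8, 0], "yaw": 0, "grip": 0.95}
    - {"linear": [-22, 0.9, 0], "yaw": 0, "grip": 0.95}

```text
time: 13.37
tcp_pos: [0.483, 0.064, 0.2984]
tool_rot: [[0.065, 0.998, -0.002], [0.998, -0.065, -0.0], [-0.001, -0.002, -1.0]]
force: [0.5, -0.4, -1.2]
gripper_width: 0.0113
gripper_force: 58.4
```

Emit:
step_arm:
  steps:
    - {"linear": [-2.5, 0.1, 0], "yaw": 0.02, "grip": 0.95}
    - {"linear": [-5, 0.2, 0], "yaw": 0.04, "grip": 0.95}
    - {"linear": [-7.5, 0.3, 0], "yaw": 0.07, "grip": 0.95}
    - {"linear": [-10, 0.4, 0], "yaw": 0.1, "grip": 0.95}
    - {"linear": [-12.5, 0.5, 0], "yaw": 0.13, "grip": 0.95}
    - {"linear": [-15, 0.6, 0], "yaw": 0.16, "grip": 0.95}
    - {"linear": [-17.5, 0.7, 0], "yaw": 0.18, "grip": 0.95}
    - {"linear": [-20, 0.8, 0], "yaw": 0.2, "grip": 0.95}
    - {"linear": [-22, 0.9, 0], "yaw": 0.21, "grip": 0.95}
    - {"linear": [-23.5, 1, 0], "yaw": 0.21, "grip": 0.95}

```text
time: 14.2
tcp_pos: [0.4775, -0.1713, 0.2982]
tool_rot: [[0.273, 0.962, -0.002], [0.962, -0.273, 0.0], [-0.0, -0.002, -1.0]]
force: [0.0, -0.0, -0.8]
gripper_width: 0.0112
gripper_force: 58.5
```

Emit:
step_arm:
  steps:
    - {"linear": [0, 0, 0], "yaw": 0, "grip": 0.95}
    - {"linear": [0, 0, 0], "yaw": 0, "grip": 0.95}
    - {"linear": [0, 0, 0], "yaw": 0, "grip": 0.95}

```text
time: 14.45
tcp_pos: [0.4781, -0.1691, 0.2989]
tool_rot: [[0.272, 0.962, -0.001], [0.962, -0.272, 0.001], [0.0, -0.001, -1.0]]
force: [0.4, 0.7, -2.2]
gripper_width: 0.011
gripper_force: 58.4
```

Run:
```python
from go import *
print(p,R.round(3).tolist(),s['force'],s['gripper_width'])
to(.518,-.1803,.197,-.274)
```

```text
[ 0.47811836 -0.16913308  0.29886757] [[0.272, 0.962, -0.001], [0.962, -0.272, 0.001], [0.0, -0.001, -1.0]] [ 0.41474653  0.69431701 -2.18594051] 0.011045230823438484
lin [1.000e-02 4.150e+00 1.018e+01] yaw -0.001
```

Emit:
step_arm:
  steps:
    - {"linear": [0, 0, 1], "yaw": 0, "grip": 0.95}
    - {"linear": [0, 0, 2.5], "yaw": 0, "grip": 0.95}
    - {"linear": [0, 0, 4.5], "yaw": 0, "grip": 0.95}
    - {"linear": [0, 0, 6.5], "yaw": 0, "grip": 0.95}
    - {"linear": [0, 0.5, 8.2], "yaw": 0, "grip": 0.95}
    - {"linear": [0, 1.3, 9.4], "yaw": 0, "grip": 0.95}
    - {"linear": [0, 2.2, 10.2], "yaw": 0, "grip": 0.95}
    - {"linear": [0, 3.1, 10.2], "yaw": 0, "grip": 0.95}
    - {"linear": [0, 3.8, 10.2], "yaw": 0, "grip": 0.95}
    - {"linear": [0, 4.1, 10.2], "yaw": 0, "grip": 0.95}

```text
time: 15.28
tcp_pos: [0.5199, -0.1809, 0.1982]
tool_rot: [[0.271, 0.963, 0.001], [0.963, -0.271, -0.0], [-0.0, 0.001, -1.0]]
force: [-0.6, -0.6, -1.2]
gripper_width: 0.0112
gripper_force: 58.6
```

Emit:
step_arm:
  steps:
    - {"linear": [0, 0, 0], "yaw": 0, "grip": 0.95}
    - {"linear": [0, 0, 0], "yaw": 0, "grip": 0.95}
    - {"linear": [0, 0, 0], "yaw": 0, "grip": 0.95}
    - {"linear": [0, 0, 0], "yaw": 0, "grip": 0.95}
    - {"linear": [0, 0, 0], "yaw": 0, "grip": 0.95}
    - {"linear": [0, 0, 0], "yaw": 0, "grip": 0.95}

```text
time: 15.78
tcp_pos: [0.5179, -0.1805, 0.1977]
tool_rot: [[0.272, 0.962, 0.0], [0.962, -0.272, -0.0], [-0.0, 0.0, -1.0]]
force: [0.2, -0.1, -1.5]
gripper_width: 0.0111
gripper_force: 58.6
```

Run:
```python
from go import *
print(p,R.round(4).tolist(),s['force'],s['joint_vel'])
to(.518,-.1803,.197,-.274)
a=capture('scene');b=capture('top')
# expected filter frame overlay
def fr(c):
    k=5; im=cv2.resize(c['frame'],None,fx=k,fy=k,interpolation=cv2.INTER_CUBIC)
    yaw=np.arctan2(R[1,1],R[0,1])
    for bb,q,col in((box(-7,7,-60,60,92.5,187.5),[p[0],p[1],yaw],(255,0,0)),(box(0,18,-100,100,45,235),[.595,-.202,-.274],(255,255,0))):
        u=(proj(c,W(q,bb))*k+k/2).astype(int)
        for i in range(8):
            for j in(1,2,4):
                if not i&j: cv2.line(im,u[i].tolist(),u[i|j].tolist(),col,1)
    return im
A=fr(a)[185*5:325*5,210*5:350*5]; B=fr(b)[160*5:280*5,280*5:400*5]
r=lambda i:cv2.resize(i,(400,400))
save('s5',np.hstack([r(A),r(B)]))
```

```text
[ 0.51794757 -0.18053877  0.19773879] [[0.2717, 0.9624, 0.0003], [0.9624, -0.2717, -0.0001], [-0.0, 0.0003, -1.0]] [ 0.24660506 -0.10261252 -1.51553614] [-0.00023591  0.00155066 -0.00284015  0.0002652  -0.00042773  0.0019006 ]
lin [ 0.02 -0.    0.07] yaw -0.001
```

View pics/s5.png

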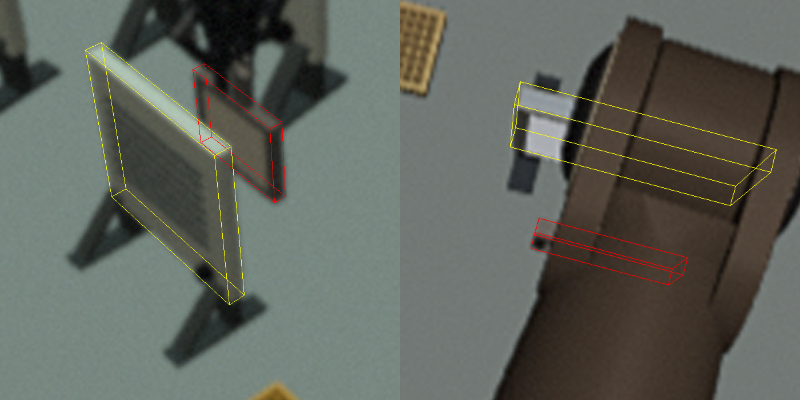

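The filter's outline lies on its expected box (scene crop (240,140)). It hangs upright and square, 8 cm in front of the small panel's face and touching nothing. I'm handing in.

```bash
python3 -c "
from station import *
print(sign_off())"
```

```text
the job is handed in; nothing more can be done
None
```

The job is handed in at about 16 s: the flap was standing open when last seen, and the gripper is holding the filter upright and square about 8 cm in front of the middle of the small panel's lit face, clear of everything.

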